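# Swing up the stop arm and feed the tube home

### The arm

A 7-joint arm with a two-finger parallel gripper is mounted at the origin on the work surface. World frame = base frame: x ahead of the robot, y to its left, z up, the work surface at z = 0. Lengths are in m, angles in rad, forces in N, time in s.
With the tool pointing down it reaches from about 0.4 to 0.875 m from the base axis. Payload 19.3 kg.
Tool frame: the origin (TCP) lies at the very end of the fingers, on their centre line; the grasp point (between the pads) lies 19 mm behind it; z points along the fingers, y is the direction in which the jaws open and shut (so a half turn about z gives the same grasp; the last joint's range is limited). The gripper opens to 85 mm and grips with 20 to 120 N. Pads are 22 mm wide; open, the fingers measure 114 mm over their backs; the gripper's body (76 mm by 85 mm) begins 54 mm behind the grasp point. The pads swing forward as they close: fully open they stand 13 mm farther back than shut.
Start: joints at [-1.279, 0.521, -0.036, 1.599, 0.021, 1.021, -0.113], TCP at [0.221, 0.585, 0.231] pointing down, gripper open.
Joint ranges: [-2.91, 2.91], [-0.3, 2.13], [-1.5, 1.42], [0.17, 2.43], [-1.26, 4.41], [0.16, 1.93], [-2.52, 2.52]. Speed limits (rad/s): [1.89, 1.89, 2.39, 2.39, 3.01, 3.01, 3.01].

### API

Orientations are given as [roll, pitch, yaw] about the fixed x, y, z axes, in that order (R = Rz(yaw) Ry(pitch) Rx(roll)).
In Python, from workcell import bot, viewer gives the robot as it stands.
- The arm moves only by the shell command python3 -m creep 'ROWS' [FORCE]. ROWS is JSON, a list of rows, each an object of numbers: "rx", "ry", "rz": the turn, a rotation vector about the tool's x, y, z in degrees; "tx", "ty", "tz": the shift along the tool's x, y, z in mm; "hand": the closure, from -1 (fully open) to 1 (shut), so that 0 is half open. In form: [{"rx": .., "ry": .., "rz": .., "tx": .., "ty": .., "tz": .., "hand": ..}, ...]. A call has 1 to 8 rows; each row is the pose to reach, as a shift and turn from the pose commanded when the call began, along the tool's axes at that moment; what a row does not reach only later rows make up. A row lasts 1/10 s, in which the tool goes at most 50 mm and 8.59 degrees, less where a joint would pass 70% of its speed; a pose out of reach is approached as far as the arm can. A call with a gripper value outside its range is refused whole. The fingers move at their own pace and stop on an object; FORCE is the grip in N (left out, the last holds). Time passes only in rows, so rows that repeat a pose let the fingers close. It gives the time, the measured TCP pose, the force and the opening at its end, in the units of the state.
- bot.observe(): the state, without advancing time (a new reading comes with each control period).
- viewer.grab_frame(name): name is "scene" or "top" or "wrist"; returns a dict with "pixels" (480x640x3 uint8, blue, green, red), "vertical_fov" (degrees; the focal length in pixels is half the picture's height over the tangent of half this angle, whatever the lens; pixels are square), "cx", "cy" (the principal point, pixels), "rvec" (rotation vector, rad) and "tvec" (3), from world to camera coordinates, as OpenCV has them; the wrist camera has in their place "tool_from_camera" (4x4, takes a point from camera to tool coordinates, whose origin is the TCP and whose axes are the flange's). Camera axes: x right, y down, z forward; pixel columns grow to the right and rows downward; lengths in m; the calibration is good to about 2 mm. A picture is of the moment at which its call begins: read the wrist's pose just before it. There is no depth.
- bot.job_done(): hands the job in, once; it reports no verdict.
Trained networks look in a picture, given as the dict that the camera call returned (one of the last four; its "shot" number tells which), for a name from the list of things; names that differ only in an ending like _2 or _b are one class to them, and where a whole thing is asked for, a point or a joint stands for the part that bears it (a point fixed in the world has none). Each returns a list of dicts, best first, with "score" (0 to 1); they miss things now and then, are a little off and sometimes report something else, mostly with a low value. They report only what shows in the picture. A call takes as long as a camera call. They do not tell look-alikes from the thing itself.
- viewer.outline_of(target, picture): "mask" (480x640 bool, what is visible of it) and "bbox" ([left, top, right, bottom] in pixels, round what is visible of it).
The state is a dict: "clock": time; "qpos": joint angles; "qd": joint speeds; "joint_efforts": joint torques, N m; "position": TCP position; "tool_rot": TCP orientation; "force": force on the tool from outside, world axes, zero at the start; "moment": the same for the moment, N m; "grip_width": finger opening in m.
Only numpy, scipy, OpenCV 4.12 (cv2) and the standard library are available. Lean on these libraries where they do the work, as an engineer would, in place of code of your own. Each camera call takes 0.05 s, during which the arm holds its last target.

### The job

On the feed station, push the counterweighted stop arm up past its balance point so that it stays raised by itself, guiding it without flinging it. Then push the long square tube along its track, under the raised arm, until it butts squarely against the end stop. Only push: do not lift the tube off the track, and leave the other things on the bench where they lie.

Things in the scene. Friction and masses are not known exactly. Their poses are not given: they have to be found in the camera images.
- station: Fixed steel feed station. Origin on the bench top under the middle of its track. y axis: along the track, the feed direction, to the end stop; x: across it, away from the robot, to the pivot post; z up. Track bed 500 long (y -250 to 250), top face 6 above the bench; two guide rails 6 wide, 46 apart inside, tops 21 above the bench. Sizes in mm.
- station_stop (a point): Middle of the end stop's face, at station y = 240, 26 above the bench; axes as the station's. The stop is a fixed steel plate 58 wide, its top 51 above the bench. Sizes in mm.
- pivot (a point): Hinge centre of the stop arm, 110 above the bench, at station x = 150, y = 0; axes as the station's. The arm turns about the y axis through it, between two post cheeks (44 x 6, 126 high, 50 apart over all). A round counterweight, 54 across and 56 long, is on a horn behind and above the hinge. Sizes in mm.
- push_bar (a point): Centre of the push bar at the free end of the stop arm: a free-turning steel roller 22 thick and 120 long, lying along station y, 215 from the hinge. This point's axes turn with the arm: x along the boom towards the hinge. Lowered, the bar is 110 above the bench on the robot's side of the track (station x = -65). Sizes in mm.
- blade (a point): Foot of the stop blade that hangs from the boom 150 from the hinge: 36 wide along the boom, 6 thick. Lowered, the foot is 16 above the bench and blocks the track at station y = 0. Turns with the arm. Sizes in mm.
- stop_arm (a joint): Stop arm angle, rad: 0 lowered (boom level, from the post over the track towards the robot), growing as the free end rises; ends at 1.75, just past upright, leaning away from the robot. Boom 20 wide, 16 high (mm), centred on the hinge. Balances at 0.65 to 0.85: below, it falls back to 0; above, it goes on to 1.75 by itself, damped, and stays. Lifting the bar takes 2 to 3 N at first, less higher up.
- tube: Loose square aluminium tube lying in the track between the rails, open at both ends, 40 x 40 and 140 long (along its y axis, parallel to the track), wall 3, about 0.35 kg. Origin at the centre of its underside, which rests 6 above the bench. It starts before the blade; butted on the end stop, its origin is at station y = 170. It slides with a few newtons. Sizes in mm.
- offcut: Bystander: loose short piece of the same square tube, 40 x 40 and 60 long, on the bench beyond the track. Origin under its centre. (mm)
- magnet_square: Bystander: flat yellow triangular magnetic square about 90 x 90, 16 thick, on the bench beyond the track. Origin under its middle. (mm)
- hammer: Bystander: hammer 240 long lying between robot and track, left part. Origin under its middle. (mm)
- brush: Bystander: brush 200 long lying between robot and track, right part. Origin under its middle. (mm)
- wrench: Bystander: wrench 180 long, far right. Origin under its middle. (mm)
- can: Bystander: upright spray can 66 across and 160 high, far left. Origin under its centre. (mm)
- clamp: Bystander: flat-lying C-clamp about 140 x 110, 20 high, right of the robot. Origin under its middle. (mm)
- helmet: Bystander: black welding helmet, 230 across and 195 high, right side of the bench. Origin under its middle. (mm)
Mind the look-alikes: they are no part of the job. There is more than one size of the tube; the job needs the largest.

How it is judged:
By the outcome, as a careful person would: the job done as asked, in the order asked, and still so for the second after the job is handed in, with the robot touching nothing.
It also fails if it takes over 58 s, if anything falls off the work surface, if the arm or the gripper's body presses on something with over 40 N, if the wrist force passes 120 N, or if a joint passes its speed limit or range.

## Working session

There is one attempt and no reset: what is moved stays moved. The work goes in short steps, Python scripts to look and compute and a shell command to move; the robot and the scene stay as the last step left them, time stands still between calls to the robot, and variables do not carry over. Pictures are saved under pics/ and viewed, and the job is handed in when it is done.

```bash
ls; mkdir -p pics; python3 - <<'E'
from workcell import bot, viewer
import cv2
s=bot.observe()
print({k:(v if not hasattr(v,'tolist') else v.tolist()) for k,v in s.items()})
for n in ("scene","top"):
    p=viewer.grab_frame(n); cv2.imwrite(f"pics/{n}0.png",p["pixels"])
    print(n,{k:v for k,v in p.items() if k!="pixels"})
E
```

```text
pics
{'clock': 0.0, 'qpos': [-1.279224020777269, 0.5220006454100311, -0.03633945796053364, 1.5999827230772996, 0.021181374667512437, 1.0210895085884848, -0.11280571575342331], 'qd': [-0.0016550271214756606, -0.00033046299824907434, 0.0005085505866105576, 0.00028993390003929746, -0.00021596532940581687, 0.0004419841206701531, 1.847011511700781e-05], 'joint_efforts': [0.0004493913183978293, -92.71117687225342, 1.9803227484226227, -36.993266344070435, 0.017847043345682323, 0.008282977505587041, -1.620536238533532e-05], 'position': [0.22111525065025353, 0.5842337988877694, 0.2307429701996298], 'tool_rot': [-3.1404979303173226, 5.556329172273777e-05, 2.7798049468706756], 'force': [-0.1672930138805103, 0.6937677583483196, -0.5256943400363725], 'moment': [0.03321655954521183, 0.017287790549094115, 0.050121931718099234], 'grip_width': 0.08519331054211285}
scene {'vertical_fov': 53.11842520693449, 'cx': 305.97715065344505, 'cy': 238.0244044152216, 'rvec': array([ 1.20949333,  2.53645886, -0.73781874]), 'tvec': array([ 0.42144764, -0.2470218 ,  1.35078176]), 'shot': 1}
top {'vertical_fov': 46.6156913229803, 'cx': 315.39095968010696, 'cy': 241.20580052486662, 'rvec': array([ 2.17008067, -2.18290397,  0.12074418]), 'tvec': array([-0.10813861,  0.52134712,  1.59757423]), 'shot': 2}
```

View pics/scene0.png

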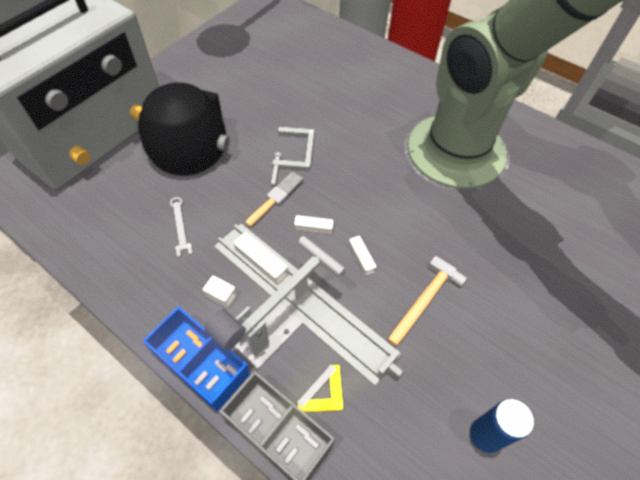

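View pics/top0.png

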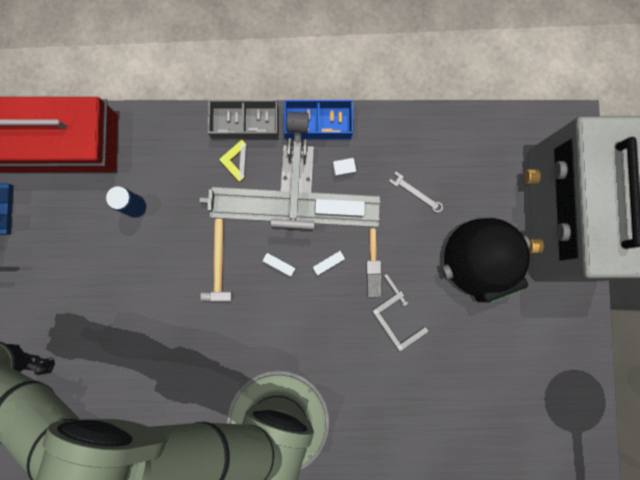

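```bash
cat > h.py <<'E'
import numpy as np, cv2
from workcell import bot, viewer
def cam(p):
    f=240/np.tan(np.radians(p["vertical_fov"])/2)
    K=np.array([[f,0,p["cx"]],[0,f,p["cy"]],[0,0,1]])
    R,_=cv2.Rodrigues(np.array(p["rvec"])); return K,R,np.array(p["tvec"]).ravel()
def back(p,uv,z):
    K,R,t=cam(p); d=R.T@np.linalg.solve(K,np.array([uv[0],uv[1],1.])); c=-R.T@t
    return c+d*(z-c[2])/d[2]
def proj(p,X):
    K,R,t=cam(p); Y=(R@np.atleast_2d(X).T).T+t; Y=Y@K.T; return Y[:,:2]/Y[:,2:]
def st():
    s=bot.observe(); print("t",round(s["clock"],2),"pos",np.round(s["position"],4),"rot",np.round(s["tool_rot"],3),"F",np.round(s["force"],1),"w",round(s["grip_width"],4)); return s
E
python3 - <<'E'
from h import *
fr={}
for n in("top","scene"):
    p=viewer.grab_frame(n); fr[n]=p
    for o in ("station","tube","stop_arm"):
        for r in viewer.outline_of(o,p)[:4]:
            m=r["mask"]; c=cv2.minAreaRect(np.argwhere(m)[:,::-1].astype(np.float32))
            print(n,o,round(r["score"],2),r["bbox"],m.sum(),np.round(c[0],1),np.round(c[1],1),round(c[2],1))
p=fr["top"]
cv2.imwrite("pics/topc.png",cv2.resize(p["pixels"][90:290,190:400],None,fx=3.8,fy=3,interpolation=cv2.INTER_CUBIC)[:, :800])
c=p["pixels"][170:240,190:390]; cv2.imwrite("pics/topd.png",cv2.resize(c,None,fx=4,fy=4,interpolation=cv2.INTER_CUBIC))
c=fr["scene"]["pixels"][210:390,200:410]; cv2.imwrite("pics/scc.png",cv2.resize(c,None,fx=3.3,fy=3.3,interpolation=cv2.INTER_CUBIC))
E
```

```text
top station 0.9 [202.2, 106.6, 385.4, 229.7] 6710 [297.1 203.5] [142.3 140.7] 45.7
top station 0.51 [109.2, 186.5, 149.1, 216.5] 845 [126.3 201.9] [40.7 23.7] 26.6
top station 0.19 [439.0, 220.6, 530.6, 302.8] 5806 [485.5 260. ] [87.2 84.7] 5.0
top tube 0.96 [313.5, 199.8, 364.9, 221.4] 803 [339.6 208. ] [49.4 17.5] 3.6
top tube 0.7 [264.7, 254.3, 293.2, 273.1] 253 [278.7 264.5] [31.3  8.4] 28.6
top tube 0.61 [223.3, 142.2, 247.3, 178.6] 561 [239.3 161.6] [30.3 29. ] 51.3
top tube 0.52 [313.3, 250.3, 342.9, 275.1] 277 [329.  262.9] [ 9.8 31.2] 59.0
top stop_arm 0.95 [272.6, 109.8, 316.4, 230.7] 1247 [292.5 170.5] [115.  43.] 90.0
scene station 0.64 [204.6, 227.3, 402.2, 387.5] 10852 [308.1 305.6] [199.8 138.2] 8.3
scene tube 0.85 [293.0, 216.3, 333.0, 233.5] 529 [312.2 224.9] [36.8 14.9] 7.1
scene tube 0.75 [348.3, 236.7, 373.1, 277.8] 525 [361.  255.8] [39.9 14. ] 62.1
scene tube 0.65 [207.5, 239.1, 346.9, 351.6] 2881 [273.  297.9] [ 55.4 145.9] 48.6
scene tube 0.59 [235.1, 230.1, 287.5, 286.6] 1293 [260.1 258.2] [62.3 22.3] 40.6
scene stop_arm 0.73 [209.4, 237.4, 344.5, 351.3] 2820 [268.4 291. ] [ 52.5 149.3] 55.9
```

View pics/topd.png

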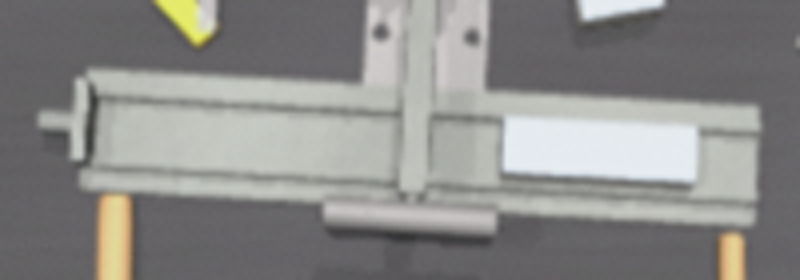

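View pics/scc.png

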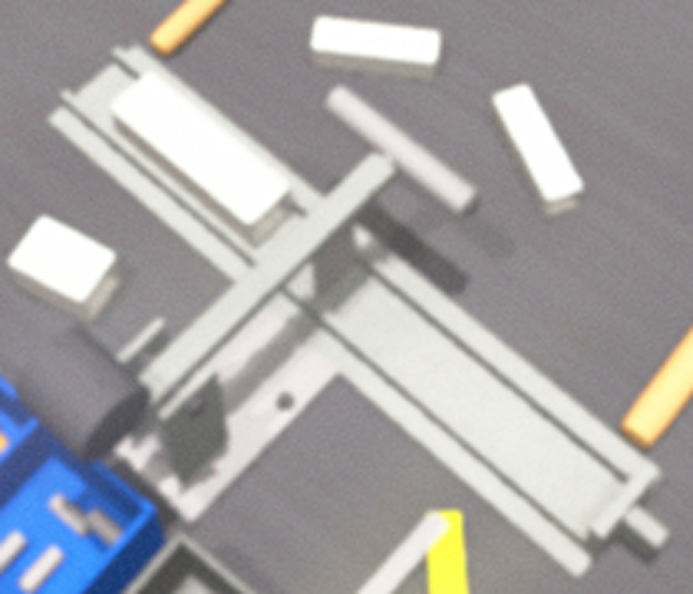

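```bash
cat > fit.py <<'E'
from h import *
from scipy.optimize import least_squares
T=viewer.grab_frame("top"); S=viewer.grab_frame("scene")
tp=lambda u,v:(u/4+190,v/4+170)
sp=lambda u,v:(u/3.3+200,v/3.3+210)
obs=[(T,tp(324,214),(-65,60,110)),(T,tp(496,220),(-65,-60,110)),(T,tp(757.5,164.5),(0,-250,6)),(T,tp(86,119),(0,240,51)),
(S,sp(337,97),(-65,-60,110)),(S,sp(467,199),(-65,60,110))]
def W(q,L):
    c,s=np.cos(q[2]),np.sin(q[2]); L=np.atleast_2d(L)/1000.
    return L@np.array([[c,-s,0],[s,c,0],[0,0,1]]).T+[q[0],q[1],0]
def res(q): return np.concatenate([proj(p,W(q,L))[0]-uv for p,uv,L in obs])
r=least_squares(res,[.6,0,0],loss="soft_l1"); print(r.x, np.round(res(r.x),1))
np.save("st.npy",r.x)
q=r.x
def ln(img,p,a,b,o,k,c=(0,0,255)):
    u=(proj(p,W(q,[a,b]))-o)*k; cv2.line(img,*[tuple(int(x) for x in v) for v in u],c,1)
for p,n,o,k,(h,w) in((T,"t",(190,90),3.7,(150,210)),(S,"s",(200,210),3.3,(180,210))):
    im=cv2.resize(p["pixels"][o[1]:o[1]+h,o[0]:o[0]+w],None,fx=k,fy=k,interpolation=cv2.INTER_CUBIC)
    o=np.array(o)
    for x in(-23,23,-29,29): ln(im,p,(x,-250,21),(x,240,21),o,k)
    for y in(-250,240): ln(im,p,(-29,y,21),(29,y,21),o,k)
    ln(im,p,(-29,240,51),(29,240,51),o,k,(255,0,0)); ln(im,p,(-65,-60,110),(-65,60,110),o,k,(0,200,0)); ln(im,p,(-65,0,110),(150,0,110),o,k,(0,200,0))
    cv2.imwrite(f"pics/fit_{n}.png",im)
E
python3 fit.py
```

```text
[ 0.62442975 -0.05112681 -0.05803535] [-0.  -0.2  0.2  0.5 -0.5  0.5 -0.1  0.6 -1.9 -0.1  0.1  1.1]
```

View pics/fit_t.png

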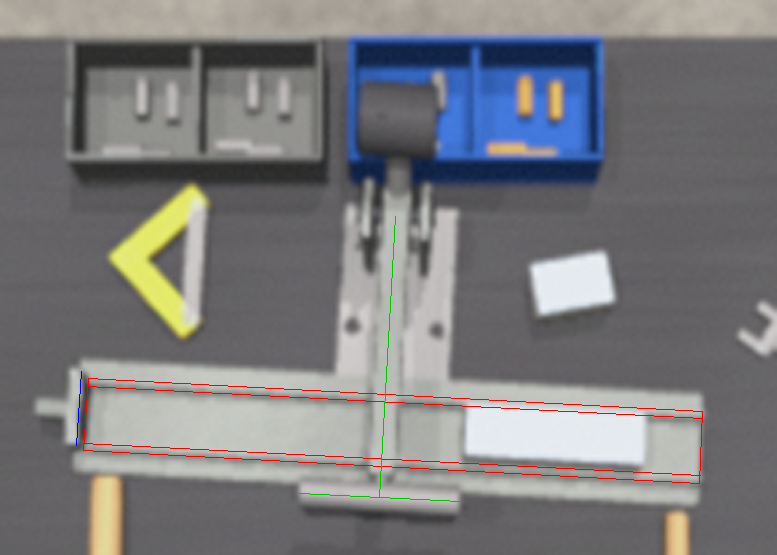

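View pics/fit_s.png

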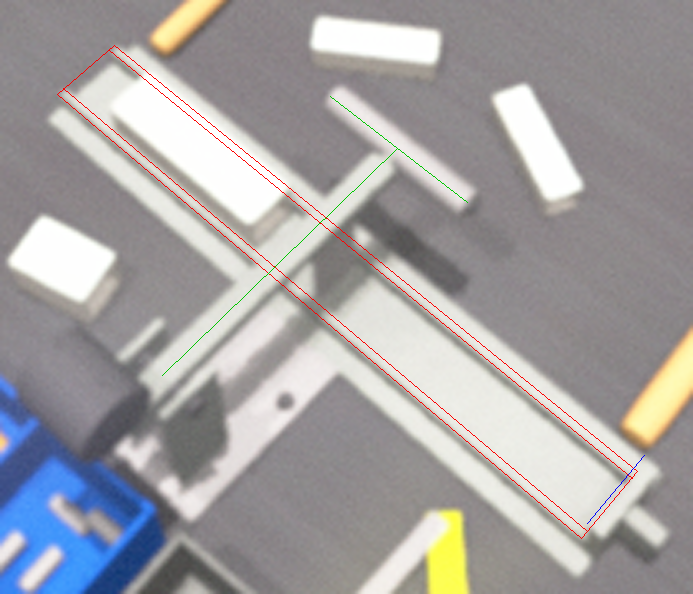

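```bash
cat >> h.py <<'E'
from scipy.spatial.transform import Rotation as Ro
q=np.load("st.npy")
cy,sy=np.cos(q[2]),np.sin(q[2]); RS=np.array([[cy,-sy,0],[sy,cy,0],[0,0,1]])
def w2s(X): return RS.T@(np.array(X)-[q[0],q[1],0])*1000
def s2w(L): return RS@(np.array(L)/1000.)+[q[0],q[1],0]
def pose():
    s=bot.observe(); return np.array(s["position"]),Ro.from_euler("xyz",s["tool_rot"]).as_matrix()
def go(L,Rt_station):
    p,R=pose(); t=R.T@(s2w(L)-p)*1000; rv=Ro.from_matrix(R.T@RS@Rt_station).as_rotvec(degrees=True)
    print("t mm",np.round(t,1),"rv deg",np.round(rv,2))
def Rlift(a): # tool pointing forward(+sx) a deg from straight down, tool y=+station y
    a=np.radians(a); z=[np.sin(a),0,-np.cos(a)]; y=[0,1,0]; return np.array([np.cross(y,z),y,z]).T
def Rpush(a,sgn=1): # tool y ~ +station x, tilt a
    a=np.radians(a); z=np.array([np.sin(a),0,-np.cos(a)]); x=np.array([0,1.,0])*sgn; return np.array([x,np.cross(z,x),z]).T
def sst():
    s=st(); p,R=pose(); print("station mm",np.round(w2s(p),1),"tool z(st)",np.round(RS.T@R[:,2],3),"tool x(st)",np.round(RS.T@R[:,0],3),"q",np.round(s["qpos"],2))
E
python3 - <<'E'
from h import *
T=viewer.grab_frame("top")
for n,uv,z in (("tubeL",(314.5,204),.046),("tubeLb",(314.5,204),.046),("thin1",(278.7,264.5),.02),("thin2",(329,262.9),.02),("can",(118,198),.16),("hammer",(218,255),.02),("blue",(290,135),.04)):
    print(n,np.round(back(T,uv,z),3),np.round(w2s(back(T,uv,z))))
for u in((315.5,198.5),(364.5,201),(316,213),(364,215.5)): print(np.round(w2s(back(T,u,.046))))
sst(); go((-146,35,165),Rlift(40))
E
```

```text
tubeL [ 0.627 -0.109  0.046] [  6. -58.  46.]
tubeLb [ 0.627 -0.109  0.046] [  6. -58.  46.]
thin1 [ 0.454 -0.004  0.02 ] [-173.   37.   20.]
thin2 [ 0.458 -0.151  0.02 ] [-161. -109.   20.]
can [0.627 0.419 0.16 ] [-25. 470. 160.]
hammer [0.482 0.173 0.02 ] [-155.  215.   20.]
blue [ 0.834 -0.038  0.04 ] [208.  25.  40.]
[ 22. -60.  46.]
[  23. -202.   46.]
[-20. -63.  46.]
[ -20. -203.   46.]
t 0.65 pos [0.2213 0.5845 0.2313] rot [-3.142  0.     2.78 ] F [ 0.3  0.3 -0.5] w 0.0855
station mm [-439.4  611.2  231.3] tool z(st) [ 0. -0. -1.] tool x(st) [-0.954  0.299 -0.   ] q [-1.28  0.52 -0.04  1.6   0.02  1.02 -0.11]
t mm [-452.3 -462.    66.3] rv deg [ -6.08 -39.69 -16.69]
```

```bash
python3 - <<'E'
from h import *
go((-160,-35,200),Rlift(40))
E
python3 -m creep '[{"tx":-60,"ty":-60,"tz":0,"hand":1},{"tx":-120,"ty":-130,"rz":-5,"hand":1},{"tx":-180,"ty":-200,"rz":-8,"hand":1},{"tx":-240,"ty":-270,"rz":-12,"hand":1},{"tx":-280,"ty":-330,"rz":-17,"hand":1},{"tx":-320,"ty":-400,"rz":-17,"hand":1},{"tx":-360,"ty":-450,"rz":-17,"hand":1},{"tx":-380,"ty":-500,"rz":-17,"hand":1}]' 30
python3 -c "
from h import *
sst(); go((-160,-35,200),Rlift(40))"
```

```text
t mm [-459.9 -533.    31.3] rv deg [ -6.08 -39.69 -16.69]
t 0.65 pos [0.2213 0.5845 0.2313] rot [-3.142  0.     2.78 ] F [ 0.3  0.3 -0.5] w 0.0855
station mm [-439.4  611.2  231.3] tool z(st) [ 0. -0. -1.] tool x(st) [-0.954  0.299 -0.   ] q [-1.28  0.52 -0.04  1.6   0.02  1.02 -0.11]
t mm [-459.9 -533.    31.3] rv deg [ -6.08 -39.69 -16.69]schema error: expected keys rx, ry, rz, tx, ty, tz, hand
```

```bash

python3 -m creep '[{"rx":0,"ry":0,"rz":0,"tx":-30,"ty":-35,"tz":0,"hand":1},{"rx":0,"ry":0,"rz":-5,"tx":-60,"ty":-70,"tz":0,"hand":1},{"rx":0,"ry":0,"rz":-8,"tx":-95,"ty":-105,"tz":0,"hand":1},{"rx":0,"ry":0,"rz":-12,"tx":-130,"ty":-140,"tz":0,"hand":1},{"rx":0,"ry":0,"rz":-17,"tx":-160,"ty":-175,"tz":0,"hand":1},{"rx":0,"ry":0,"rz":-17,"tx":-195,"ty":-210,"tz":0,"hand":1},{"rx":0,"ry":0,"rz":-17,"tx":-230,"ty":-245,"tz":0,"hand":1},{"rx":0,"ry":0,"rz":-17,"tx":-260,"ty":-280,"tz":0,"hand":1}]' 30
python3 -c "
from h import *
sst(); go((-160,-35,200),Rlift(40))"
```

```text
clock: 1.45
position: [0.3661, 0.2286, 0.2316]
tool_rot: [3.141, 0.001, 3.076]
force: [1.3, 0.1, 0.8]
grip_width: 0.0001
t 1.45 pos [0.3661 0.2286 0.2316] rot [3.141e+00 1.000e-03 3.076e+00] F [1.3 0.1 0.8] w 0.0001
station mm [-274.2  264.2  231.6] tool z(st) [ 0.001  0.    -1.   ] tool x(st) [-1.     0.008 -0.001] q [-0.7   0.21  0.    2.08 -0.    0.85  0.81]
t mm [-116.4 -298.4   31.5] rv deg [ -0.13 -39.96  -0.43]
```

```bash

python3 -m creep '[{"rx":0,"ry":0,"rz":0,"tx":-15,"ty":-40,"tz":0,"hand":1},{"rx":0,"ry":-5,"rz":0,"tx":-30,"ty":-80,"tz":5,"hand":1},{"rx":0,"ry":-10,"rz":0,"tx":-45,"ty":-120,"tz":10,"hand":1},{"rx":0,"ry":-16,"rz":0,"tx":-60,"ty":-160,"tz":15,"hand":1},{"rx":0,"ry":-22,"rz":0,"tx":-75,"ty":-200,"tz":20,"hand":1},{"rx":0,"ry":-28,"rz":0,"tx":-90,"ty":-240,"tz":25,"hand":1},{"rx":0,"ry":-34,"rz":0,"tx":-105,"ty":-275,"tz":30,"hand":1},{"rx":0,"ry":-40,"rz":0,"tx":-116,"ty":-298,"tz":31,"hand":1}]'
python3 -c "
from h import *
sst(); go((-160,-35,200),Rlift(40))"
```

```text
clock: 2.25
position: [0.4395, -0.0168, 0.1975]
tool_rot: [-3.089, 0.423, 3.097]
force: [0.6, -0.4, -0.3]
grip_width: -0.0001
t 2.25 pos [ 0.4395 -0.0168  0.1975] rot [-3.089  0.423  3.097] F [ 0.6 -0.4 -0.3] w -0.0001
station mm [-186.6   23.6  197.5] tool z(st) [ 0.411 -0.047 -0.911] tool x(st) [-0.912 -0.013 -0.41 ] q [-0.1   0.13 -0.13  2.42  0.74  0.26  0.61]
t mm [-24.6 -58.4  11.4] rv deg [ -2.57 -15.75   1.09]
```

```bash

python3 -c "
from h import *
go((-120,-35,140),Rlift(30));go((-120,-35,160),Rlift(25))"
```

```text
t mm [-36.4 -55.2  82.5] rv deg [-2.65 -5.75  0.86]
t mm [-44.6 -56.2  64.2] rv deg [-2.68 -0.75  0.74]
```

```bash

python3 -m creep '[{"rx":-1,"ry":0,"rz":0,"tx":-12,"ty":-15,"tz":15,"hand":1},{"rx":-2,"ry":0,"rz":0,"tx":-25,"ty":-30,"tz":32,"hand":1},{"rx":-2.6,"ry":-1,"rz":0.5,"tx":-36,"ty":-45,"tz":50,"hand":1},{"rx":-2.6,"ry":-3,"rz":0.8,"tx":-43,"ty":-56,"tz":64,"hand":1},{"rx":-2.6,"ry":-5,"rz":0.8,"tx":-42,"ty":-56,"tz":66,"hand":1},{"rx":-2.6,"ry":-5,"rz":0.8,"tx":-42,"ty":-56,"tz":66,"hand":1}]'
python3 -c "
from h import *
sst()
for a in (30,35): go((-90,-35,95),Rlift(a))
p=viewer.grab_frame('scene');cv2.imwrite('pics/s1.png',p['pixels'])"
```

```text
clock: 2.85
position: [0.4939, -0.0794, 0.1603]
tool_rot: [-3.121, 0.475, 3.087]
force: [-0.1, -0.4, -0.5]
grip_width: -0.0
t 2.85 pos [ 0.4939 -0.0794  0.1603] rot [-3.121  0.475  3.087] F [-0.1 -0.4 -0.5] w -0.0
station mm [-128.7  -35.8  160.3] tool z(st) [ 0.457 -0.019 -0.889] tool x(st) [-0.89  -0.003 -0.457] q [ 0.39  0.32 -0.44  2.36  1.48  0.18  0.08]
t mm [-4.5  2.3 75.8] rv deg [-1.1  -2.81  0.21]
t mm [-4.5  2.3 75.8] rv deg [-1.09 -7.81  0.25]
```

View pics/s1.png

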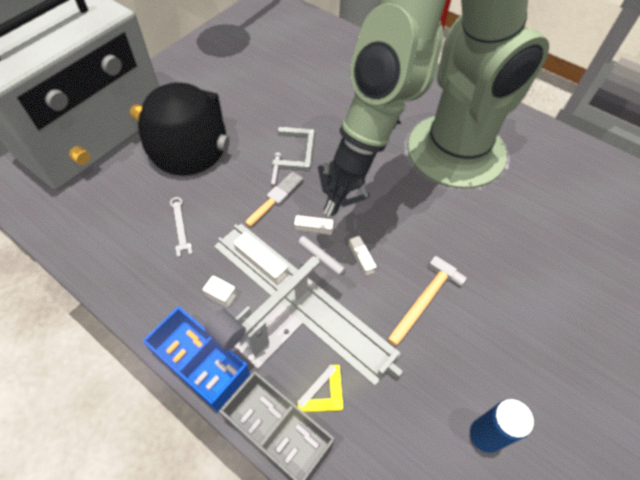

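```bash

python3 -m creep '[{"rx":-0.5,"ry":0,"rz":0,"tx":0,"ty":1,"tz":15,"hand":1},{"rx":-1,"ry":0,"rz":0,"tx":0,"ty":2,"tz":30,"hand":1},{"rx":-1,"ry":0,"rz":0,"tx":0,"ty":2,"tz":45,"hand":1},{"rx":-1,"ry":0,"rz":0,"tx":0,"ty":2,"tz":45,"hand":1}]'
python3 -c "
from h import *
sst()
for a in (27,): go((-76,-35,71),Rlift(a))
p=viewer.grab_frame('wrist');cv2.imwrite('pics/w1.png',p['pixels'])"
```

```text
clock: 3.3
position: [0.5141, -0.079, 0.1192]
tool_rot: [-3.138, 0.471, 3.087]
force: [0.2, 0.4, 0.2]
grip_width: -0.0002
t 3.3 pos [ 0.5141 -0.079   0.1192] rot [-3.138  0.471  3.087] F [0.2 0.4 0.2] w -0.0002
station mm [-108.5  -34.2  119.2] tool z(st) [ 0.454 -0.001 -0.891] tool x(st) [-0.891 -0.003 -0.454] q [ 0.48  0.46 -0.55  2.33  1.86  0.26 -0.26]
t mm [-7.1 -0.7 57.7] rv deg [-0.08  0.01  0.19]
```

View pics/w1.png

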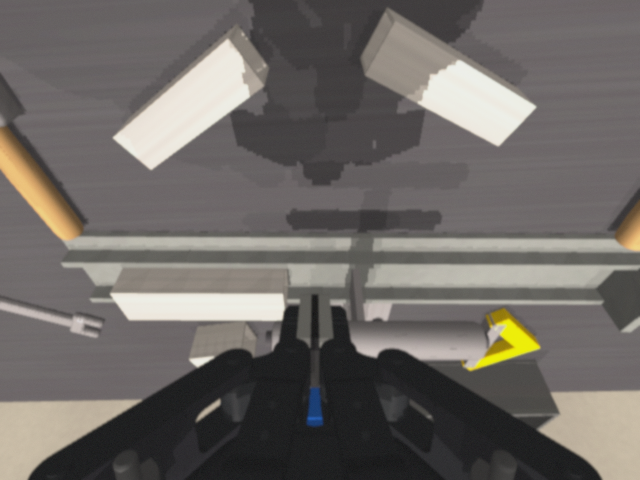

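```bash

python3 -m creep '[{"rx":0,"ry":0,"rz":0,"tx":0,"ty":0,"tz":15,"hand":1},{"rx":0,"ry":0,"rz":0,"tx":0,"ty":0,"tz":30,"hand":1},{"rx":0,"ry":0,"rz":0,"tx":-3,"ty":0,"tz":45,"hand":1},{"rx":0,"ry":0,"rz":0,"tx":-5,"ty":0,"tz":57,"hand":1},{"rx":0,"ry":0,"rz":0,"tx":-7,"ty":0,"tz":57,"hand":1},{"rx":0,"ry":0,"rz":0,"tx":-7,"ty":0,"tz":57,"hand":1}]'
python3 -c "
from h import *
sst()
p=viewer.grab_frame('wrist');cv2.imwrite('pics/w2.png',p['pixels'])
a=np.radians(27);n=np.array([np.cos(a),0,np.sin(a)]);d=np.array([np.sin(a),0,-np.cos(a)])
P,R=pose()
for th in (0,.1,.2,.3,.4,.5,.6,.7,.8,.9,1.0,1.1):
    C=np.array([150-215*np.cos(th),-35,110+215*np.sin(th)]); X=C-22*n+30*d
    print(th,np.round(X), np.round(R.T@(s2w(X)-P)*1000,1))
"
```

```text
clock: 3.95
position: [0.5463, -0.0808, 0.0736]
tool_rot: [-3.137, 0.473, 3.089]
force: [-0.8, -0.5, -0.2]
grip_width: 0.0002
t 3.95 pos [ 0.5463 -0.0808  0.0736] rot [-3.137  0.473  3.089] F [-0.8 -0.5 -0.2] w 0.0002
station mm [-76.3 -34.2  73.6] tool z(st) [ 0.456 -0.002 -0.89 ] tool x(st) [-0.89  -0.005 -0.456] q [ 0.51  0.62 -0.61  2.27  2.01  0.37 -0.35]
0 [-71. -35.  73.] [-4.6 -0.8  2.9]
0.1 [-70. -35.  95.] [-15.3  -0.9 -15.7]
0.2 [-67. -35. 116.] [-27.9  -1.  -33.2]
0.3 [-61. -35. 137.] [-42.1  -1.1 -49.3]
0.4 [-54. -35. 157.] [-57.9  -1.2 -63.9]
0.5 [-45. -35. 176.] [-75.   -1.3 -76.8]
0.6 [-33. -35. 195.] [-93.4  -1.4 -88. ]
0.7 [-20. -35. 212.] [-112.7   -1.5  -97.3]
0.8 [ -6. -35. 228.] [-133.    -1.7 -104.6]
0.9 [ 10. -35. 242.] [-153.8   -1.8 -109.9]
1.0 [ 28. -35. 254.] [-175.1   -1.9 -113. ]
1.1 [ 46. -35. 265.] [-196.5   -2.  -114. ]
```

View pics/w2.png

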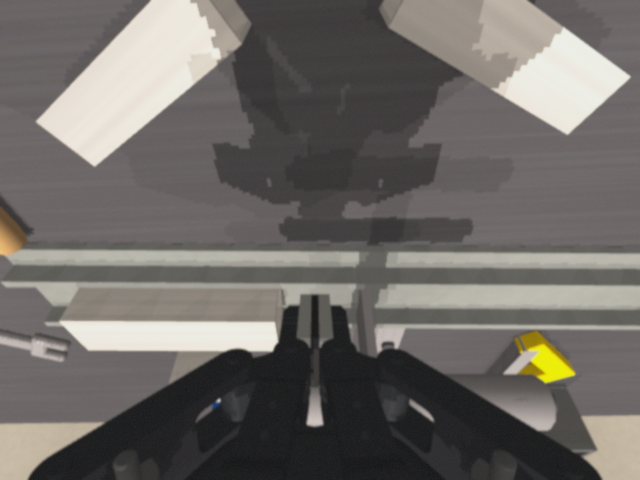

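```bash

python3 -m creep '[{"rx":0,"ry":0,"rz":0,"tx":-5,"ty":0,"tz":2,"hand":1},{"rx":0,"ry":0,"rz":0,"tx":-8,"ty":-1,"tz":-2,"hand":1},{"rx":0,"ry":0,"rz":0,"tx":-12,"ty":-1,"tz":-9,"hand":1},{"rx":0,"ry":0,"rz":0,"tx":-16,"ty":-1,"tz":-16,"hand":1},{"rx":0,"ry":0,"rz":0,"tx":-22,"ty":-1,"tz":-25,"hand":1},{"rx":0,"ry":0,"rz":0,"tx":-28,"ty":-1,"tz":-33,"hand":1},{"rx":0,"ry":0,"rz":0,"tx":-35,"ty":-1,"tz":-41,"hand":1},{"rx":0,"ry":0,"rz":0,"tx":-42,"ty":-1,"tz":-49,"hand":1}]'
python3 -c "
from h import *
sst()
p=viewer.grab_frame('wrist');cv2.imwrite('pics/w3.png',p['pixels'])
p=viewer.grab_frame('scene');cv2.imwrite('pics/s3.png',p['pixels'][100:400,150:450])
"
```

```text
clock: 4.8
position: [0.5615, -0.0822, 0.1369]
tool_rot: [-3.138, 0.475, 3.089]
force: [-2.9, -1.4, -0.4]
grip_width: 0.0004
t 4.8 pos [ 0.5615 -0.0822  0.1369] rot [-3.138  0.475  3.089] F [-2.9 -1.4 -0.4] w 0.0004
station mm [-61.  -34.7 136.9] tool z(st) [ 0.457 -0.001 -0.889] tool x(st) [-0.889 -0.004 -0.457] q [ 0.36  0.45 -0.4   2.22  1.45  0.18  0.15]
```

View pics/s3.png

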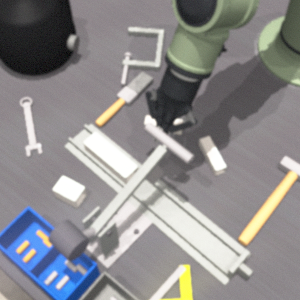

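View pics/w3.png

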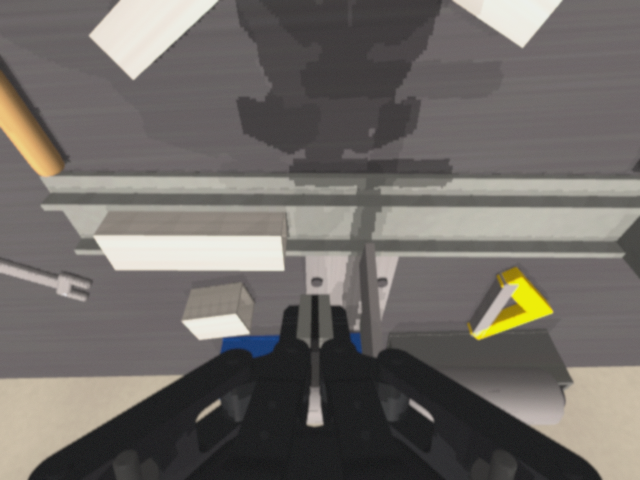

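```bash

python3 -m creep '[{"rx":0,"ry":0,"rz":0,"tx":-8,"ty":0,"tz":-7,"hand":1},{"rx":0,"ry":0,"rz":0,"tx":-16,"ty":0,"tz":-15,"hand":1},{"rx":0,"ry":0,"rz":0,"tx":-24,"ty":0,"tz":-21,"hand":1},{"rx":0,"ry":0,"rz":0,"tx":-33,"ty":0,"tz":-27,"hand":1},{"rx":0,"ry":0,"rz":0,"tx":-41,"ty":0,"tz":-33,"hand":1},{"rx":0,"ry":0,"rz":0,"tx":-50,"ty":0,"tz":-38,"hand":1},{"rx":0,"ry":0,"rz":0,"tx":-58,"ty":0,"tz":-42,"hand":1},{"rx":0,"ry":0,"rz":0,"tx":-65,"ty":0,"tz":-45,"hand":1}]'
python3 -c "
from h import *
sst()
p=viewer.grab_frame('wrist');cv2.imwrite('pics/w4.png',p['pixels'])
p=viewer.grab_frame('scene');cv2.imwrite('pics/s4.png',p['pixels'][100:400,150:450])
"
```

```text
clock: 5.7
position: [0.5989, -0.0847, 0.2058]
tool_rot: [-3.137, 0.475, 3.088]
force: [-1.3, 0.3, 0.2]
grip_width: 0.0001
t 5.7 pos [ 0.5989 -0.0847  0.2058] rot [-3.137  0.475  3.088] F [-1.3  0.3  0.2] w 0.0001
station mm [-23.5 -35.  205.8] tool z(st) [ 0.457 -0.003 -0.89 ] tool x(st) [-0.89  -0.004 -0.457] q [ 0.58  0.41 -0.69  2.07  0.86  0.38  0.76]
```

View pics/s4.png

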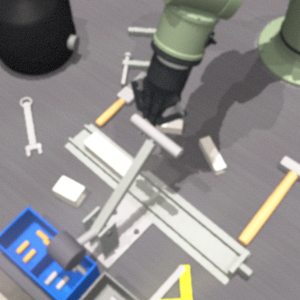

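View pics/w4.png

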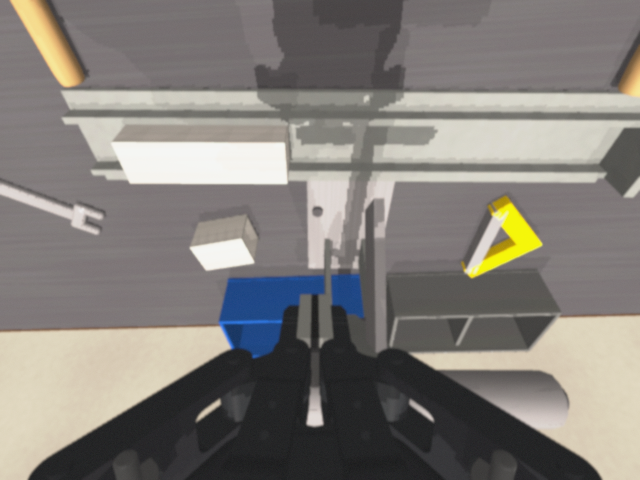

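```bash

python3 -m creep '[{"rx":0,"ry":0,"rz":0,"tx":-9,"ty":0,"tz":-4,"hand":1},{"rx":0,"ry":0,"rz":0,"tx":-18,"ty":0,"tz":-8,"hand":1},{"rx":0,"ry":0,"rz":0,"tx":-27,"ty":0,"tz":-11,"hand":1},{"rx":0,"ry":0,"rz":0,"tx":-36,"ty":0,"tz":-13,"hand":1},{"rx":0,"ry":0,"rz":0,"tx":-45,"ty":0,"tz":-15,"hand":1},{"rx":0,"ry":0,"rz":0,"tx":-54,"ty":0,"tz":-16,"hand":1},{"rx":0,"ry":0,"rz":0,"tx":-62,"ty":0,"tz":-17,"hand":1},{"rx":0,"ry":0,"rz":0,"tx":-66,"ty":0,"tz":-18,"hand":1}]'
python3 -c "
from h import *
sst()
p=viewer.grab_frame('wrist');cv2.imwrite('pics/w5.png',p['pixels'])
p=viewer.grab_frame('scene');cv2.imwrite('pics/s5.png',p['pixels'][100:400,150:450])
"
```

```text
clock: 6.6
position: [0.6499, -0.0869, 0.2519]
tool_rot: [-3.138, 0.474, 3.088]
force: [-0.0, 0.9, 0.7]
grip_width: -0.0002
t 6.6 pos [ 0.6499 -0.0869  0.2519] rot [-3.138  0.474  3.088] F [-0.   0.9  0.7] w -0.0002
station mm [ 27.5 -34.2 251.9] tool z(st) [ 0.457 -0.001 -0.89 ] tool x(st) [-0.89  -0.004 -0.457] q [ 0.63  0.45 -0.78  1.9   0.73  0.54  0.93]
```

View pics/s5.png

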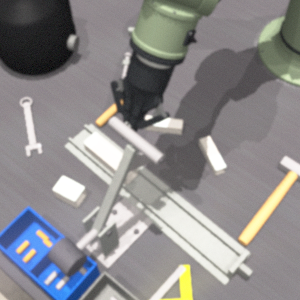

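```bash

python3 -m creep '[{"rx":0,"ry":0,"rz":0,"tx":-3,"ty":0,"tz":0,"hand":1},{"rx":0,"ry":0,"rz":0,"tx":-6,"ty":0,"tz":0,"hand":1},{"rx":0,"ry":0,"rz":0,"tx":-6,"ty":0,"tz":0,"hand":1},{"rx":0,"ry":0,"rz":0,"tx":-6,"ty":0,"tz":0,"hand":1},{"rx":0,"ry":0,"rz":0,"tx":-6,"ty":0,"tz":0,"hand":1},{"rx":0,"ry":0,"rz":0,"tx":-6,"ty":0,"tz":0,"hand":1},{"rx":0,"ry":0,"rz":0,"tx":-6,"ty":0,"tz":0,"hand":1}]'
python3 -c "
from h import *
sst()
p=viewer.grab_frame('scene');cv2.imwrite('pics/s6.png',p['pixels'][100:400,150:450])
"
```

```text
clock: 7.4
position: [0.6544, -0.0872, 0.2542]
tool_rot: [-3.138, 0.474, 3.088]
force: [0.1, 0.9, -0.4]
grip_width: 0.0005
t 7.4 pos [ 0.6544 -0.0872  0.2542] rot [-3.138  0.474  3.088] F [ 0.1  0.9 -0.4] w 0.0005
station mm [ 32.  -34.3 254.2] tool z(st) [ 0.456 -0.002 -0.89 ] tool x(st) [-0.89  -0.004 -0.456] q [ 0.63  0.45 -0.79  1.88  0.72  0.55  0.93]
```

View pics/s6.png

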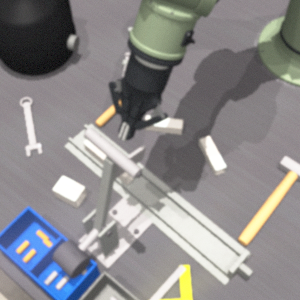

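```bash

python3 -m creep '[{"rx":0,"ry":0,"rz":0,"tx":20,"ty":0,"tz":0,"hand":1},{"rx":0,"ry":0,"rz":0,"tx":50,"ty":0,"tz":-20,"hand":1},{"rx":0,"ry":0,"rz":0,"tx":80,"ty":-20,"tz":-40,"hand":1},{"rx":0,"ry":0,"rz":0,"tx":90,"ty":-60,"tz":-40,"hand":1},{"rx":0,"ry":0,"rz":0,"tx":90,"ty":-90,"tz":-40,"hand":1}]'
python3 -c "
from h import *
sst()
go((-10,-238,150),Rpush(12)); go((-10,-238,150),Rpush(12,-1))
p=viewer.grab_frame('scene');cv2.imwrite('pics/s7.png',p['pixels'][100:400,150:450])
"
```

```text
clock: 7.95
position: [0.5497, -0.1735, 0.2491]
tool_rot: [-3.136, 0.473, 3.089]
force: [0.3, -0.1, -0.3]
grip_width: -0.0002
t 7.95 pos [ 0.5497 -0.1735  0.2491] rot [-3.136  0.473  3.089] F [ 0.3 -0.1 -0.3] w -0.0002
station mm [ -67.6 -126.5  249.1] tool z(st) [ 0.456 -0.004 -0.89 ] tool x(st) [-0.89  -0.005 -0.456] q [ 1.    0.35 -0.92  2.07  0.57  0.43  1.23]
t mm [  -5.5 -111.1  114.8] rv deg [11.69 12.06 89.67]
t mm [  -5.5 -111.1  114.8] rv deg [-12.05  11.67 -89.19]
```

View pics/s7.png

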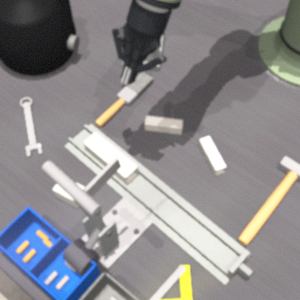

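```bash

python3 -m creep '[{"rx":1,"ry":1,"rz":8,"tx":0,"ty":-20,"tz":0,"hand":0.34},{"rx":2,"ry":2,"rz":16,"tx":0,"ty":-40,"tz":0,"hand":0.34},{"rx":3,"ry":3,"rz":24,"tx":0,"ty":-60,"tz":0,"hand":0.34},{"rx":4,"ry":4,"rz":32,"tx":0,"ty":-80,"tz":0,"hand":0.34},{"rx":5,"ry":5,"rz":40,"tx":0,"ty":-100,"tz":5,"hand":0.34},{"rx":6,"ry":6,"rz":48,"tx":0,"ty":-111,"tz":10,"hand":0.34},{"rx":7,"ry":7,"rz":56,"tx":0,"ty":-111,"tz":15,"hand":0.34},{"rx":8,"ry":8,"rz":64,"tx":0,"ty":-111,"tz":20,"hand":0.34}]'
python3 -c "
from h import *
sst()
go((-5,-238,120),Rpush(12))
"
```

```text
clock: 8.8
position: [0.5544, -0.2832, 0.2314]
tool_rot: [2.896, 0.162, 1.93]
force: [-0.7, 0.4, -0.4]
grip_width: 0.0279
t 8.8 pos [ 0.5544 -0.2832  0.2314] rot [2.896 0.162 1.93 ] F [-0.7  0.4 -0.4] w 0.0279
station mm [ -56.4 -235.7  231.4] tool z(st) [ 0.286 -0.044 -0.957] tool x(st) [-0.4    0.902 -0.161] q [ 0.85  0.44 -0.59  1.84  0.34  0.66  0.48]
t mm [ -4.7  17.1 121.4] rv deg [ 3.98  3.5  25.32]
```

```bash

python3 -m creep '[{"rx":1,"ry":1,"rz":8,"tx":0,"ty":5,"tz":30,"hand":0.34},{"rx":2,"ry":2,"rz":16,"tx":-2,"ty":10,"tz":60,"hand":0.34},{"rx":3,"ry":3,"rz":24,"tx":-4,"ty":15,"tz":90,"hand":0.34},{"rx":4,"ry":3.5,"rz":25.3,"tx":-5,"ty":17,"tz":120,"hand":0.34},{"rx":4,"ry":3.5,"rz":25.3,"tx":-5,"ty":17,"tz":121,"hand":0.34}]'
python3 -c "
from h import *
sst()
go((0,-238,32),Rpush(12))
p=viewer.grab_frame('wrist');cv2.imwrite('pics/w8.png',p['pixels'])
p=viewer.grab_frame('top');cv2.imwrite('pics/t8.png',cv2.resize(p['pixels'][90:290,190:400],None,fx=3,fy=3))
"
```

```text
clock: 9.3
position: [0.6054, -0.2872, 0.1171]
tool_rot: [2.936, -0.0, 1.52]
force: [-1.0, 0.6, 0.2]
grip_width: 0.0281
t 9.3 pos [ 0.6054 -0.2872  0.1171] rot [ 2.936 -0.     1.52 ] F [-1.   0.6  0.2] w 0.0281
station mm [  -5.3 -236.8  117.1] tool z(st) [ 0.204  0.002 -0.979] tool x(st) [-0.007  1.     0.   ] q [ 0.66  0.67 -0.41  1.73  0.33  0.61  0.06]
t mm [ -1.3 -12.2  84.4] rv deg [-0.22 -0.1   0.39]
```

View pics/w8.png

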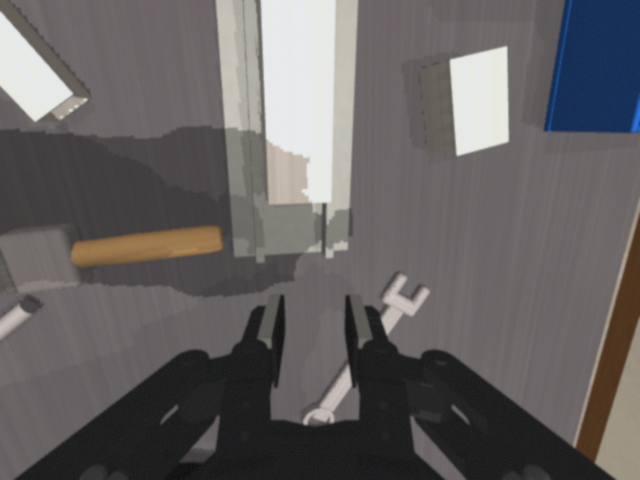

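View pics/t8.png

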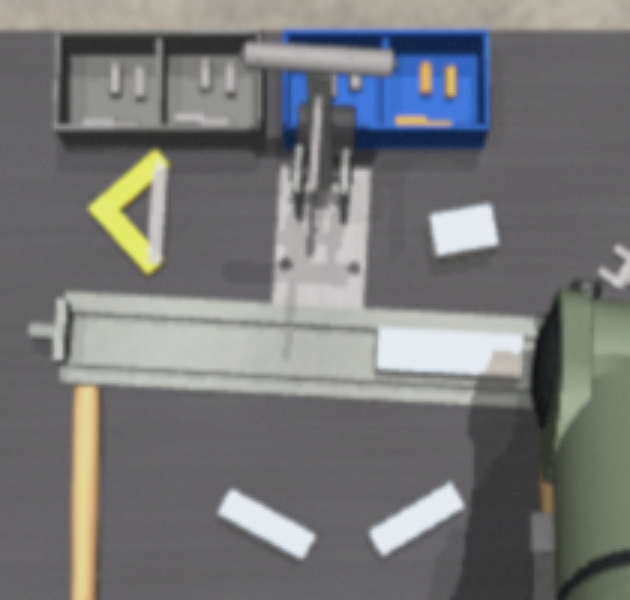

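```bash

python3 -m creep '[{"rx":0,"ry":0,"rz":0,"tx":-1,"ty":-4,"tz":28,"hand":0.34},{"rx":0,"ry":0,"rz":0,"tx":-1,"ty":-8,"tz":56,"hand":0.34},{"rx":0,"ry":0,"rz":0.4,"tx":-1,"ty":-11,"tz":75,"hand":0.34},{"rx":0,"ry":0,"rz":0.4,"tx":-1,"ty":-12,"tz":84,"hand":0.34},{"rx":0,"ry":0,"rz":0.4,"tx":-1,"ty":-12,"tz":84,"hand":0.34}]'
python3 -c "
from h import *
sst()
go((0,-215,31),Rpush(12));go((0,100,31),Rpush(12))
p=viewer.grab_frame('wrist');cv2.imwrite('pics/w9.png',p['pixels'])
"
```

```text
clock: 9.9
position: [0.6111, -0.29, 0.0366]
tool_rot: [2.931, 0.001, 1.513]
force: [0.1, 0.4, -0.5]
grip_width: 0.0282
t 9.9 pos [ 0.6111 -0.29    0.0366] rot [2.931e+00 1.000e-03 1.513e+00] F [ 0.1  0.4 -0.5] w 0.0282
station mm [   0.5 -239.2   36.6] tool z(st) [ 0.209 -0.001 -0.978] tool x(st) [ 0.     1.    -0.001] q [ 0.62  0.79 -0.34  1.75  0.39  0.47  0.01]
t mm [24.3 -1.7  5.3] rv deg [0.04 0.04 0.01]
t mm [339.3  -1.7   5.1] rv deg [0.04 0.04 0.01]
```

View pics/w9.png

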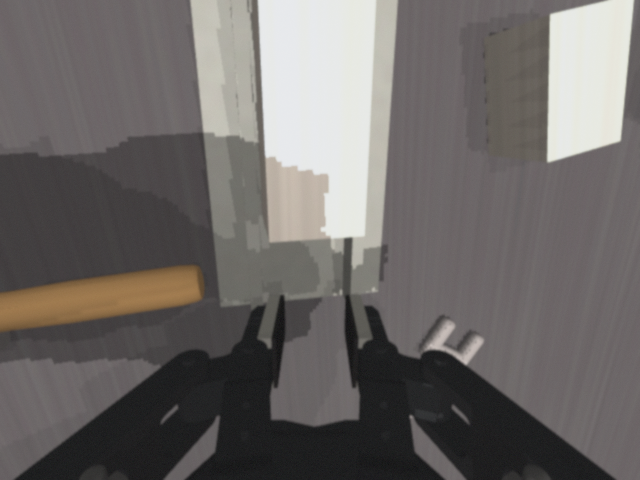

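```bash

python3 -m creep '[{"rx":0,"ry":0,"rz":0,"tx":8,"ty":-1,"tz":4,"hand":0.34},{"rx":0,"ry":0,"rz":0,"tx":16,"ty":-1,"tz":5,"hand":0.34},{"rx":0,"ry":0,"rz":0,"tx":22,"ty":-1,"tz":5,"hand":0.34},{"rx":0,"ry":0,"rz":0,"tx":28,"ty":-1,"tz":5,"hand":0.34},{"rx":0,"ry":0,"rz":0,"tx":34,"ty":-1,"tz":5,"hand":0.34},{"rx":0,"ry":0,"rz":0,"tx":40,"ty":-1,"tz":5,"hand":0.34},{"rx":0,"ry":0,"rz":0,"tx":48,"ty":-1,"tz":5,"hand":0.34},{"rx":0,"ry":0,"rz":0,"tx":56,"ty":-1,"tz":5,"hand":0.34}]'
python3 -c "
from h import *
sst()
p=viewer.grab_frame('wrist');cv2.imwrite('pics/w10.png',p['pixels'])
"
```

```text
clock: 10.75
position: [0.6147, -0.2336, 0.0311]
tool_rot: [2.931, 0.001, 1.512]
force: [-0.3, -2.8, 2.8]
grip_width: 0.0279
t 10.75 pos [ 0.6147 -0.2336  0.0311] rot [2.931e+00 1.000e-03 1.512e+00] F [-0.3 -2.8  2.8] w 0.0279
station mm [   0.8 -182.7   31.1] tool z(st) [ 0.209 -0.001 -0.978] tool x(st) [ 0.001  1.    -0.001] q [ 0.5   0.77 -0.3   1.81  0.39  0.41 -0.1 ]
```

View pics/w10.png

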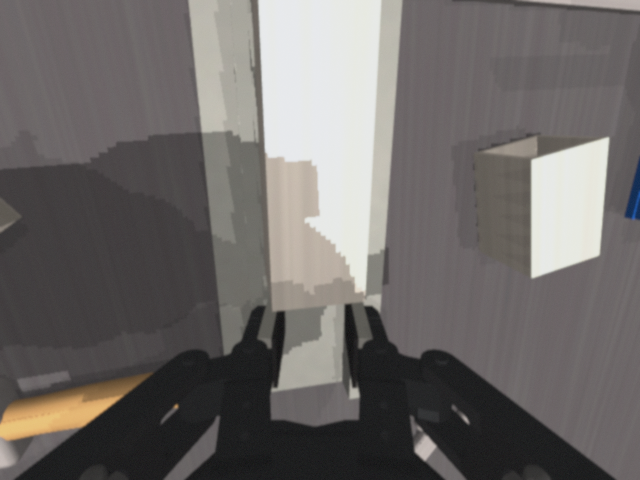

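```bash

python3 -m creep '[{"rx":0,"ry":0,"rz":0,"tx":8,"ty":-1,"tz":-1,"hand":0.34},{"rx":0,"ry":0,"rz":0,"tx":18,"ty":-1,"tz":-2,"hand":0.34},{"rx":0,"ry":0,"rz":0,"tx":29,"ty":-1,"tz":-3,"hand":0.34},{"rx":0,"ry":0,"rz":0,"tx":40,"ty":-1,"tz":-3,"hand":0.34},{"rx":0,"ry":0,"rz":0,"tx":51,"ty":-1,"tz":-3,"hand":0.34},{"rx":0,"ry":0,"rz":0,"tx":62,"ty":-1,"tz":-3,"hand":0.34},{"rx":0,"ry":0,"rz":0,"tx":73,"ty":-1,"tz":-3,"hand":0.34},{"rx":0,"ry":0,"rz":0,"tx":82,"ty":-1,"tz":-3,"hand":0.34}]'
python3 -c "
from h import *
sst()
p=viewer.grab_frame('scene');cv2.imwrite('pics/s11.png',cv2.resize(p['pixels'][100:400,150:450],None,fx=2,fy=2))
"
```

```text
clock: 11.6
position: [0.6179, -0.151, 0.0337]
tool_rot: [2.931, 0.001, 1.513]
force: [0.4, -2.7, 1.4]
grip_width: 0.028
t 11.6 pos [ 0.6179 -0.151   0.0337] rot [2.931e+00 1.000e-03 1.513e+00] F [ 0.4 -2.7  1.4] w 0.028
station mm [  -0.7 -100.1   33.7] tool z(st) [ 0.209 -0.001 -0.978] tool x(st) [ 0.     1.    -0.001] q [ 0.32  0.73 -0.24  1.87  0.39  0.36 -0.25]
```

View pics/s11.png

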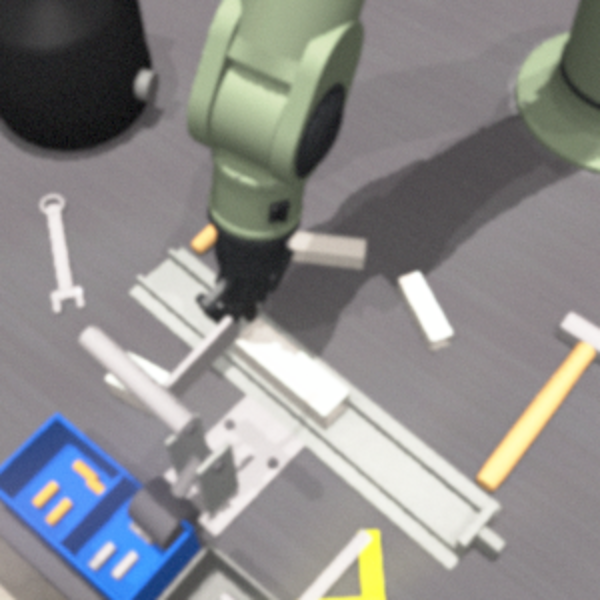

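```bash

python3 -m creep '[{"rx":0,"ry":0,"rz":0,"tx":9,"ty":0,"tz":0,"hand":0.34},{"rx":0,"ry":0,"rz":0,"tx":20,"ty":0,"tz":0,"hand":0.34},{"rx":0,"ry":0,"rz":0,"tx":31,"ty":0,"tz":0,"hand":0.34},{"rx":0,"ry":0,"rz":0,"tx":42,"ty":0,"tz":0,"hand":0.34},{"rx":0,"ry":0,"rz":0,"tx":53,"ty":0,"tz":0,"hand":0.34},{"rx":0,"ry":0,"rz":0,"tx":64,"ty":0,"tz":0,"hand":0.34},{"rx":0,"ry":0,"rz":0,"tx":75,"ty":0,"tz":0,"hand":0.34},{"rx":0,"ry":0,"rz":0,"tx":85,"ty":0,"tz":0,"hand":0.34}]'
python3 -c "
from h import *
sst()
p=viewer.grab_frame('scene');cv2.imwrite('pics/s12.png',cv2.resize(p['pixels'][100:400,150:450],None,fx=2,fy=2))
"
```

```text
clock: 12.45
position: [0.6228, -0.0662, 0.0336]
tool_rot: [2.932, 0.001, 1.512]
force: [-0.8, -3.1, 1.1]
grip_width: 0.0279
t 12.45 pos [ 0.6228 -0.0662  0.0336] rot [2.932e+00 1.000e-03 1.512e+00] F [-0.8 -3.1  1.1] w 0.0279
station mm [ -0.7 -15.2  33.6] tool z(st) [ 0.209 -0.001 -0.978] tool x(st) [ 0.     1.    -0.001] q [ 0.13  0.72 -0.17  1.9   0.38  0.34 -0.4 ]
```

View pics/s12.png

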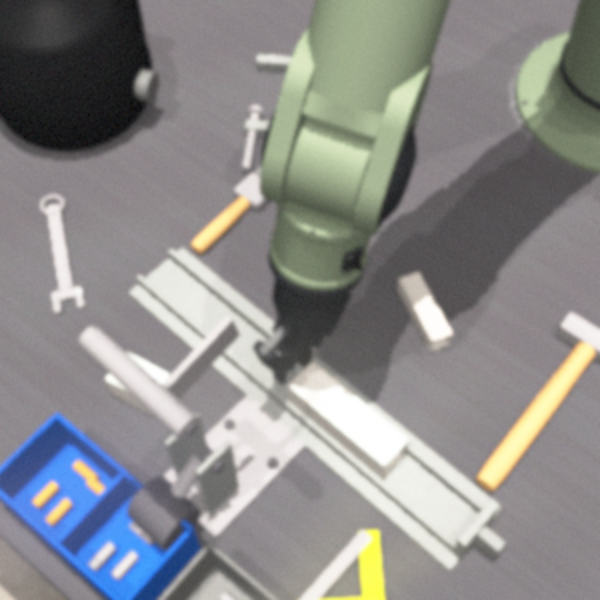

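```bash

python3 -m creep '[{"rx":0,"ry":0,"rz":0,"tx":10,"ty":0,"tz":0,"hand":0.34},{"rx":0,"ry":0,"rz":0,"tx":21,"ty":0,"tz":0,"hand":0.34},{"rx":0,"ry":0,"rz":0,"tx":32,"ty":0,"tz":0,"hand":0.34},{"rx":0,"ry":0,"rz":0,"tx":43,"ty":0,"tz":0,"hand":0.34},{"rx":0,"ry":0,"rz":0,"tx":54,"ty":0,"tz":0,"hand":0.34},{"rx":0,"ry":0,"rz":0,"tx":64,"ty":0,"tz":0,"hand":0.34},{"rx":0,"ry":0,"rz":0,"tx":73,"ty":0,"tz":0,"hand":0.34},{"rx":0,"ry":0,"rz":0,"tx":80,"ty":0,"tz":0,"hand":0.34}]'
python3 -c "
from h import *
sst()"
python3 -m creep '[{"rx":0,"ry":0,"rz":0,"tx":4,"ty":0,"tz":0,"hand":0.34},{"rx":0,"ry":0,"rz":0,"tx":8,"ty":0,"tz":0,"hand":0.34},{"rx":0,"ry":0,"rz":0,"tx":11,"ty":0,"tz":0,"hand":0.34},{"rx":0,"ry":0,"rz":0,"tx":14,"ty":0,"tz":0,"hand":0.34}]'
python3 -c "
from h import *
sst()
p=viewer.grab_frame('scene');cv2.imwrite('pics/s13.png',cv2.resize(p['pixels'][230:410,230:430],None,fx=3,fy=3))
p=viewer.grab_frame('wrist');cv2.imwrite('pics/w13.png',p['pixels'])
"
```

```text
clock: 13.3
position: [0.6275, 0.0136, 0.0335]
tool_rot: [2.932, 0.001, 1.513]
force: [-0.7, -2.6, 1.6]
grip_width: 0.0279
t 13.3 pos [0.6275 0.0136 0.0335] rot [2.932e+00 1.000e-03 1.513e+00] F [-0.7 -2.6  1.6] w 0.0279
station mm [-0.7 64.8 33.5] tool z(st) [ 0.208 -0.001 -0.978] tool x(st) [ 0.     1.    -0.001] q [-0.05  0.72 -0.12  1.9   0.37  0.34 -0.53]
clock: 13.7
position: [0.6282, 0.0265, 0.0335]
tool_rot: [2.932, 0.001, 1.512]
force: [-0.0, -2.5, 0.2]
grip_width: 0.0281
t 13.7 pos [0.6282 0.0265 0.0335] rot [2.932e+00 1.000e-03 1.512e+00] F [-0.  -2.5  0.2] w 0.0281
station mm [-0.7 77.7 33.5] tool z(st) [ 0.208 -0.001 -0.978] tool x(st) [ 0.001  1.    -0.001] q [-0.08  0.72 -0.11  1.9   0.36  0.34 -0.55]
```

View pics/s13.png

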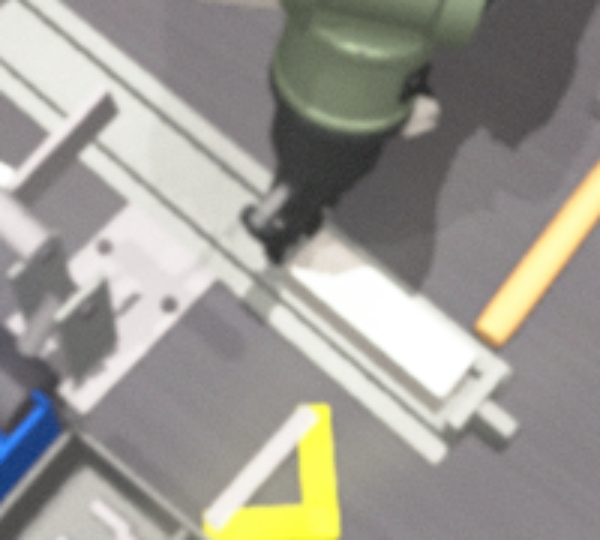

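View pics/w13.png

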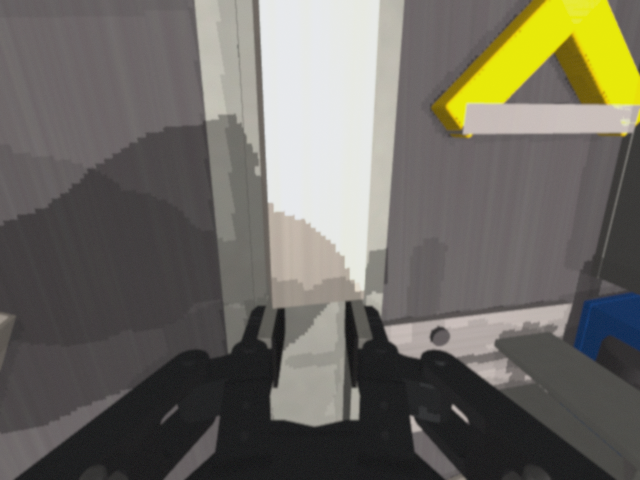

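Still a gap of about 10 mm to the stop. I'll push slowly until the force rises.

```bash

python3 -m creep '[{"rx":0,"ry":0,"rz":0,"tx":3,"ty":0,"tz":0,"hand":0.34},{"rx":0,"ry":0,"rz":0,"tx":6,"ty":0,"tz":0,"hand":0.34},{"rx":0,"ry":0,"rz":0,"tx":8,"ty":0,"tz":0,"hand":0.34},{"rx":0,"ry":0,"rz":0,"tx":9,"ty":0,"tz":0,"hand":0.34}]'
python3 -m creep '[{"rx":0,"ry":0,"rz":0,"tx":1,"ty":0,"tz":0,"hand":0.34},{"rx":0,"ry":0,"rz":0,"tx":2,"ty":0,"tz":0,"hand":0.34}]'
python3 -c "
from h import *
sst()"
```

```text
clock: 14.2
position: [0.6288, 0.0358, 0.0335]
tool_rot: [2.932, 0.001, 1.512]
force: [0.6, -1.8, 0.9]
grip_width: 0.0282
clock: 14.4
position: [0.6289, 0.0375, 0.0335]
tool_rot: [2.932, 0.001, 1.512]
force: [-0.4, -1.9, 1.1]
grip_width: 0.0279
t 14.4 pos [0.6289 0.0375 0.0335] rot [2.932e+00 1.000e-03 1.512e+00] F [-0.4 -1.9  1.1] w 0.0279
station mm [-0.7 88.8 33.5] tool z(st) [ 0.208 -0.001 -0.978] tool x(st) [ 0.001  1.    -0.001] q [-0.1   0.72 -0.11  1.9   0.36  0.35 -0.56]
```

```bash

for i in 1 2 3 4; do :; done
python3 -m creep '[{"rx":0,"ry":0,"rz":0,"tx":1,"ty":0,"tz":0,"hand":0.34},{"rx":0,"ry":0,"rz":0,"tx":2,"ty":0,"tz":0,"hand":0.34}]'
python3 -m creep '[{"rx":0,"ry":0,"rz":0,"tx":0.7,"ty":0,"tz":0,"hand":0.34},{"rx":0,"ry":0,"rz":0,"tx":1.2,"ty":0,"tz":0,"hand":0.34}]'
python3 -c "
from h import *
sst()
p=viewer.grab_frame('scene');cv2.imwrite('pics/s14.png',cv2.resize(p['pixels'][290:390,290:410],None,fx=5,fy=5,interpolation=cv2.INTER_CUBIC))
"
```

```text
clock: 14.6
position: [0.6289, 0.0393, 0.0335]
tool_rot: [2.932, 0.001, 1.512]
force: [-1.2, -7.5, 0.7]
grip_width: 0.0284
clock: 14.8
position: [0.6289, 0.0393, 0.0335]
tool_rot: [2.932, 0.002, 1.511]
force: [0.7, -9.0, 2.0]
grip_width: 0.0282
t 14.8 pos [0.6289 0.0393 0.0335] rot [2.932e+00 2.000e-03 1.511e+00] F [ 0.7 -9.   2. ] w 0.0282
station mm [-0.7 90.6 33.5] tool z(st) [ 0.208 -0.002 -0.978] tool x(st) [ 0.002  1.    -0.002] q [-0.11  0.72 -0.1   1.89  0.36  0.35 -0.57]
```

View pics/s14.png

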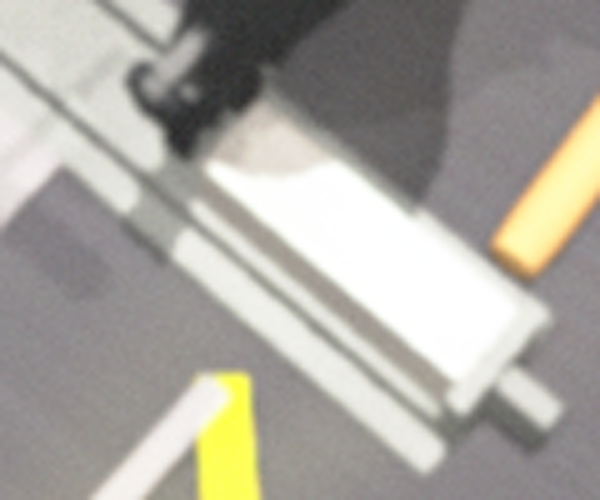

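```bash

python3 -m creep '[{"rx":0,"ry":0,"rz":0,"tx":1,"ty":0,"tz":0,"hand":0.34},{"rx":0,"ry":0,"rz":0,"tx":2,"ty":0,"tz":0,"hand":0.34},{"rx":0,"ry":0,"rz":0,"tx":2,"ty":0,"tz":0,"hand":0.34}]'
python3 -m creep '[{"rx":0,"ry":0,"rz":0,"tx":-3,"ty":0,"tz":0,"hand":0.34},{"rx":0,"ry":0,"rz":0,"tx":-12,"ty":0,"tz":0,"hand":0.34},{"rx":0,"ry":0,"rz":0,"tx":-35,"ty":0,"tz":0,"hand":0.34},{"rx":0,"ry":0,"rz":0,"tx":-50,"ty":0,"tz":-20,"hand":0.34},{"rx":0,"ry":0,"rz":0,"tx":-50,"ty":-20,"tz":-60,"hand":0.34},{"rx":0,"ry":0,"rz":0,"tx":-50,"ty":-50,"tz":-95,"hand":0.34},{"rx":0,"ry":0,"rz":0,"tx":-50,"ty":-90,"tz":-110,"hand":0.34},{"rx":0,"ry":0,"rz":0,"tx":-50,"ty":-130,"tz":-120,"hand":0.34}]'
python3 -m creep '[{"rx":0,"ry":0,"rz":0,"tx":-30,"ty":-30,"tz":-10,"hand":0.34},{"rx":0,"ry":0,"rz":0,"tx":-60,"ty":-60,"tz":-20,"hand":0.34},{"rx":0,"ry":0,"rz":0,"tx":-90,"ty":-60,"tz":-20,"hand":0.34},{"rx":0,"ry":0,"rz":0,"tx":-120,"ty":-60,"tz":-20,"hand":0.34},{"rx":0,"ry":0,"rz":0,"tx":-120,"ty":-60,"tz":-20,"hand":0.34}]'
python3 -c "
from h import *
sst()
p=viewer.grab_frame('scene');cv2.imwrite('pics/s15.png',cv2.resize(p['pixels'][200:400,190:410],None,fx=3.5,fy=3))
p=viewer.grab_frame('top');cv2.imwrite('pics/t15.png',cv2.resize(p['pixels'][90:310,190:400],None,fx=3.8,fy=2.7))
c=p['pixels'][180:230,195:275];cv2.imwrite('pics/t15c.png',cv2.resize(c,None,fx=9,fy=9,interpolation=cv2.INTER_CUBIC))
for r in viewer.outline_of('tube',p)[:4]:
  x=cv2.minAreaRect(np.argwhere(r['mask'])[:,::-1].astype(np.float32)); print(round(r['score'],2),np.round(r['bbox']),x, w2s(back(p,x[0],.046)))
"
```

```text
clock: 15.15
position: [0.6289, 0.0394, 0.0335]
tool_rot: [2.933, 0.004, 1.509]
force: [-0.3, -17.1, 2.6]
grip_width: 0.0279
clock: 15.95
position: [0.4733, 0.0016, 0.125]
tool_rot: [2.929, -0.0, 1.512]
force: [-0.1, 0.7, -0.2]
grip_width: 0.0281
clock: 16.45
position: [0.4039, -0.1182, 0.1312]
tool_rot: [2.931, 0.001, 1.506]
force: [1.3, 0.1, -0.6]
grip_width: 0.0282
t 16.45 pos [ 0.4039 -0.1182  0.1312] rot [2.931e+00 1.000e-03 1.506e+00] F [ 1.3  0.1 -0.6] w 0.0282
station mm [-216.2  -79.8  131.2] tool z(st) [ 0.209 -0.003 -0.978] tool x(st) [ 0.007  1.    -0.001] q [ 0.41  0.31 -0.29  2.35  0.26  0.29 -0.17]
0.72 [325. 251. 344. 270.] ((332.7793884277344, 260.13232421875), (10.632911682128906, 22.4663143157959), 59.03623962402344) [-153.92559692 -118.54092415   46.        ]
0.65 [264. 252. 294. 274.] ((278.60003662109375, 264.8000183105469), (32.199378967285156, 9.838698387145996), 26.56505012512207) [-175.43011772   35.92280462   46.        ]
```

View pics/s15.png

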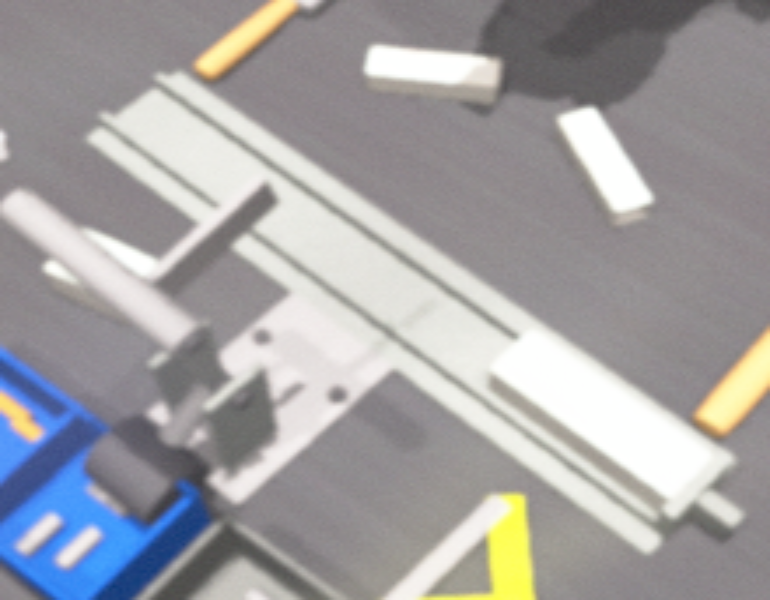

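View pics/t15.png

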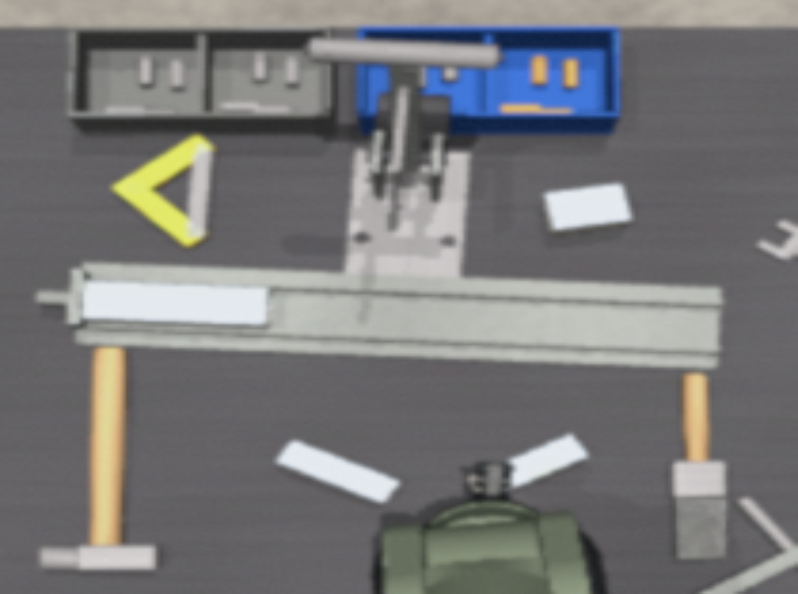

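View pics/t15c.png

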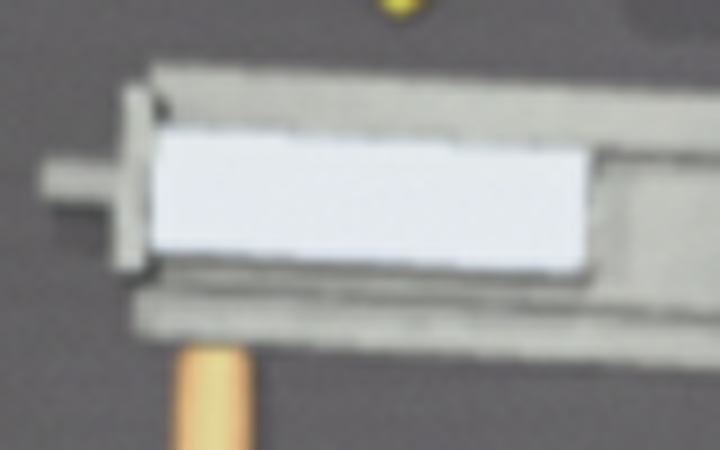

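```bash

python3 -m creep '[{"rx":0,"ry":0,"rz":0,"tx":0,"ty":0,"tz":-20,"hand":0.34},{"rx":0,"ry":0,"rz":0,"tx":0,"ty":0,"tz":-40,"hand":0.34},{"rx":0,"ry":0,"rz":0,"tx":0,"ty":0,"tz":-40,"hand":0.34},{"rx":0,"ry":0,"rz":0,"tx":0,"ty":0,"tz":-40,"hand":0.34}]'
python3 -c "
from h import *
sst(); print(bot.job_done())"
```

```text
clock: 17.0
position: [0.3967, -0.1131, 0.1702]
tool_rot: [2.931, 0.001, 1.514]
force: [0.2, 0.5, 0.3]
grip_width: 0.0281
t 17.0 pos [ 0.3967 -0.1131  0.1702] rot [2.931e+00 1.000e-03 1.514e+00] F [0.2 0.5 0.3] w 0.0281
station mm [-223.8  -75.   170.2] tool z(st) [ 0.209 -0.001 -0.978] tool x(st) [-0.001  1.    -0.001] q [ 0.48  0.22 -0.38  2.33  0.17  0.4  -0.09]
the job is handed in; nothing more can be done
None
```

The job is done and handed in at 17 s. The stop arm is up and staying there by itself, and the long tube is butted against the end stop.

- **Stop arm:** I pushed the bar up slowly from below with the closed fingers until the arm passed its balance point. Its contact force was about 3 N where I read it. It then went over by itself, and later pictures show it still raised.
- **Tube:** I pushed it along the track with the fingers spread against its end, with a contact force of about 3 N, under the raised arm. Motion stopped at the end stop and the force rose to 17 N. I then backed off and moved the robot clear.

**Last checks:**
- In the final top and side pictures the tube touches the stop face. Its edges run parallel to the rails, both sloping about 3° in the image.
- The arm is still raised, and the bystanders in view look unmoved. One thin look-alike tube was partly hidden by the gripper.
- The force reading after retreating is about zero.
- **One check failed:** the detection network did not report the butted tube in the last top picture. It found only the two thin look-alike tubes, so that result rests on the pictures and the contact force.

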